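Clear the set and pose the floating lid over the jar

ROBOT

A 6-joint arm with a two-finger parallel gripper is mounted at the origin on the work surface. World frame = base frame: x ahead of the robot, y to its left, z up, the work surface at z = 0. Lengths are in m, angles in rad, forces in N, time in s.
With the tool pointing down it reaches from about 0.35 to 0.95 m from the base axis. Payload 17.4 kg.
Tool frame: the origin (TCP) lies at the very end of the fingers, on their centre line; the grasp point (between the pads) lies 19 mm behind it; z points along the fingers, y is the line along which they close (so a half turn about z gives the same grasp; the last joint's range is limited). The gripper opens to 93 mm and grips with 3 to 60 N. Pads are 15 mm wide; open, the fingers measure 128 mm over their backs; the gripper's body (75 mm by 188 mm) begins 65 mm behind the grasp point.
Start: joints at [1.121, 0.116, 1.442, -0, 1.584, -0.038], TCP at [0.27, 0.619, 0.219] pointing down, gripper open.
Joint ranges: [-2.83, 2.83], [-0.83, 2.19], [0.07, 2.5], [-1.14, 4.28], [0.01, 3], [-2.97, 2.97]. Speed limits (rad/s): [1.89, 1.89, 2.22, 3.14, 3.14, 3.14].

INTERFACE

Orientations are given as a rotation vector (axis times angle).
In Python, from plant import env gives the robot as it stands. Calls block until the motion is done:
- env.goto(position, orientation): joint-space move of the TCP to a pose.
- env.servo_line(position, attitude=None, max_speed=0.15): straight line of the TCP; attitude=None keeps the orientation; max_speed is the mean speed in m/s.
- env.goto_joints(angles): joint-space move.
- env.command_gripper(opening, squeeze=None): finger opening in m; squeeze is the grip in N (None keeps the last); returns when the fingers have stopped.
- env.wait(seconds).
- env.solve_ik(position, orientation): joint angles nearest the present ones, or None.
- env.get_obs(): the state.
- env.snapshot(name): name is "side" or "top"; returns the picture (420x560x3 uint8, red, green, blue); there is no depth.
- env.camera_info(name): a dict with "fx", "fy", "cx", "cy" (pixels), "dist" ([k1, k2, p1, p2, k3] as OpenCV has them; the pictures are not rectified), "origin" and "orientation" of the camera in the world. Camera axes: x right, y down, z forward; pixel columns grow to the right and rows downward; lengths in m; the calibration is good to about 2 mm. A picture is of the moment at which its call begins. camera_info takes no time and is no camera call.
A pose or a line that the arm cannot do raises env.MotionError and nothing moves.
- env.hand_in(): hands the job in; it is judged then, once.
The state is a dict: "t": time; "joints": joint angles; "joint_velocities": joint speeds; "tau": joint torques, N m; "tool_pos": TCP position; "ee_rot": TCP orientation; "wrist_force": force on the tool from outside, world axes, zero at the start; "ft_torque": the same for the moment, N m; "grip_width": finger opening in m; "finger_force": force on a finger pad.
Only numpy, scipy, OpenCV 4.12 (cv2) and the standard library are available. Lean on these libraries where they do the work, as an engineer would, in place of code of your own. Each camera call takes 0.05 s, during which the arm holds its last target. There are 200 camera calls.

TASK

Get the set ready for a floating-lid photo: with the scraper block, not the gripper, sweep all four red wax chips off the wooden board into the metal tray at its end, then stand the scraper back on its blue mat. Next pick up the square white lid by its handle, carry it over the white bounce card and bring it over the open square jar without ever touching the jar with it. Finish while still holding the lid there, hovering still and level about 15 mm above the rim, centred and its sides square with the jar's; leave the jar and everything else on the table where it stands.

Things in the scene. Friction and masses are not known exactly. Their poses are not given: they have to be found in the camera images.
- board: Fixed dark wooden board with two dark steel straps, 170 (x) by 420 (y) by 40 mm high, origin at the centre of the wood's underside on the table; the wood spans y -210 to +210. An aluminium catch tray is joined to its -y end (y -210 to -310, full width, floor 4 mm above the table, outer walls 25 mm high). The jar stands near the +y end, the chips lie between it and the tray.
- tray (a point): Centre of the catch tray's floor: 258 mm along the board's -y axis from its centre, 4 mm above the table.
- jar: Open square glass jar with an orange rubber band round its rim and coloured vegetables inside, 90 by 90 by 125 mm high (94 over the band), walls 5 mm, loose, 0.7 kg, standing on the board. Origin at the centre of its underside, x and y square to its sides.
- jar_rim (a point): Centre of the jar's open mouth, at rim height (125 mm above the jar's origin).
- lid: Loose square white lid, about 0.16 kg, lying upright on the table left of the bounce card. From below: black rubber plug 72 by 72 by 8 mm, white plate 94 by 94 by 12 mm (top 20 mm above the underside), upright dark wooden handle bar 56 mm long (along x), 18 mm thick (along y), from 20 to 52 mm above the underside. Origin at the centre of the plug's underside.
- scraper: Loose scraper block, about 0.2 kg, standing on the blue mat: black rubber foot 130 (x) by 26 (y) by 28 mm high, yellow grip bar on it 70 (x) by 22 (y) mm from 28 to 66 mm above the underside. Origin at the centre of its underside. Swept along its y, with its long x across the board.
- mat: Fixed blue mat, 130 by 130 by 4 mm, in front of the board; the scraper's place. Origin at the centre of its underside.
- chip0: Loose red sealing-wax chip, 24 by 18 by 12 mm, 10 g, lying on the board. Origin at the centre of its underside.
- chip1: Loose red sealing-wax chip, 24 by 18 by 12 mm, 10 g, lying on the board. Origin at the centre of its underside.
- chip2: Loose red sealing-wax chip, 24 by 18 by 12 mm, 10 g, lying on the board. Origin at the centre of its underside.
- chip3: Loose red sealing-wax chip, 24 by 18 by 12 mm, 10 g, lying on the board. Origin at the centre of its underside.
- card: White bounce card, a loose 280 (x) by 6 (y) mm upright panel whose top is 180 mm above the table, in a dark foot 240 by 50 by 20 mm; stands between lid and jar. Origin at the centre of the foot's underside. Must stay put.
- spice: Small amber spice jar, 48 mm wide, 80 mm high, near the lid. Bystander; origin at the centre of its underside.
- bowl: Small blue ceramic bowl, 90 mm wide, 40 mm high. Bystander; origin at the centre of its underside.
- spoon: Wooden spoon, 200 mm long along x, lying flat. Bystander.
- oil: Green oil bottle, 60 mm wide, 200 mm high, at the back. Bystander; origin at the centre of its underside.
- pickles: Amber jar with white cap, 84 mm wide, 130 mm high, at the back. Bystander; origin at the centre of its underside.
- relish: Terracotta-coloured jar with brass cap, 70 mm wide, 100 mm high, at the back. Bystander; origin at the centre of its underside.
Not all that is in view belongs to the job. Leave any pink look-alike of the jar alone. Of the things like the lid, leave any that is purple; of the rest the smaller one is meant.

How it is judged:
By the outcome, as a careful person would: the job done as asked, in the order asked, and still so for the second after the job is handed in, while the arm keeps its last pose, push and grip.
It also fails if it takes over 64 s, if anything falls off the work surface, if the arm or the gripper's body presses on something with over 40 N, if the wrist force passes 120 N, or if a joint passes its speed limit or range.

## Working session

There is one attempt and no reset: what is moved stays moved. The work goes in short steps, each a Python script; the robot and the scene stay as the last script left them, time stands still between calls to the robot, and variables do not carry over. Pictures are saved under pics/ and viewed, at most 10 in all, crops included, and the job is handed in when it is done.

```bash
ls; mkdir -p pics; python3 - <<'E'
from plant import env
import cv2
for n in("top","side"):
    cv2.imwrite(f"pics/{n}0.png",cv2.resize(env.snapshot(n)[:,:,::-1],(800,600),interpolation=cv2.INTER_CUBIC)); print(env.camera_info(n))
print(env.get_obs())
E
```

```text
pics
{'fx': 472.17983477896684, 'fy': 472.17983477896684, 'cx': 278.2639020824904, 'cy': 202.01334226071717, 'dist': array([-0.13188582,  0.        ,  0.        ,  0.        ,  0.        ]), 'origin': array([0.36118429, 0.05111557, 1.39712145]), 'orientation': array([-2.14137125,  2.17018869, -0.13747764])}
{'fx': 522.4865367884063, 'fy': 522.4865367884063, 'cx': 275.59538473478983, 'cy': 215.87780290112585, 'dist': array([-0.08053655,  0.        ,  0.        ,  0.        ,  0.        ]), 'origin': array([ 0.3437391 , -1.16084575,  0.92343242]), 'orientation': array([-2.13429225,  0.20057025, -0.08261536])}
{'t': 0.1, 'joints': array([ 1.12117746e+00,  1.16455925e-01,  1.44217008e+00, -5.15246269e-06,
        1.58398771e+00, -3.77833625e-02]), 'joint_velocities': array([-2.22995813e-04,  7.17854131e-04, -2.80922638e-03,  5.16097146e-04,
        2.88331617e-05, -1.04747886e-03]), 'tau': array([ 2.37664281e-03, -7.22885728e+01, -6.23868370e+01,  7.82982702e-02,
        2.27723247e-02, -3.29670115e-05]), 'tool_pos': array([0.27012327, 0.6184103 , 0.21798455]), 'ee_rot': array([-6.42298328e-01, -3.07498590e+00,  1.55831370e-03]), 'wrist_force': array([ 0.06638679,  0.15496452, -0.54630433]), 'ft_torque': array([-0.00307387, -0.01825434,  0.02318561]), 'finger_force': 0.0, 'grip_width': 0.09331942972500398}
```

View pics/top0.png

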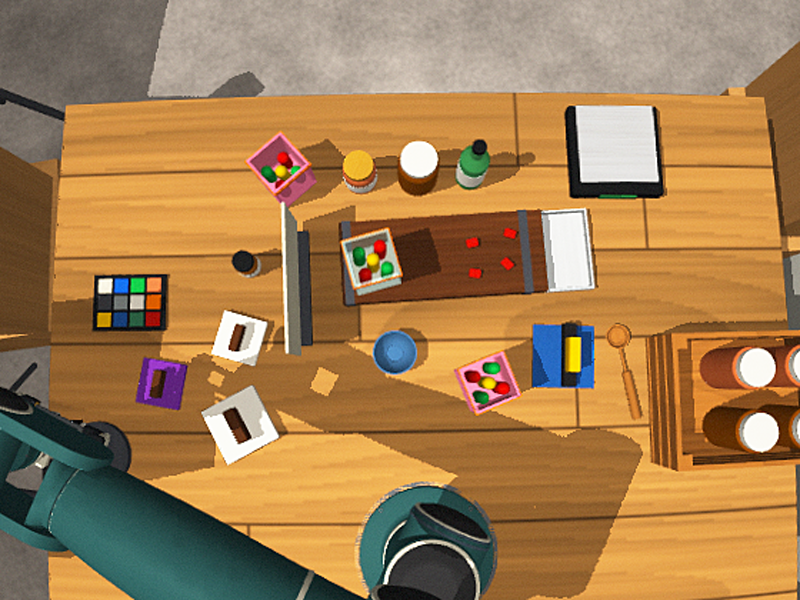

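View pics/side0.png

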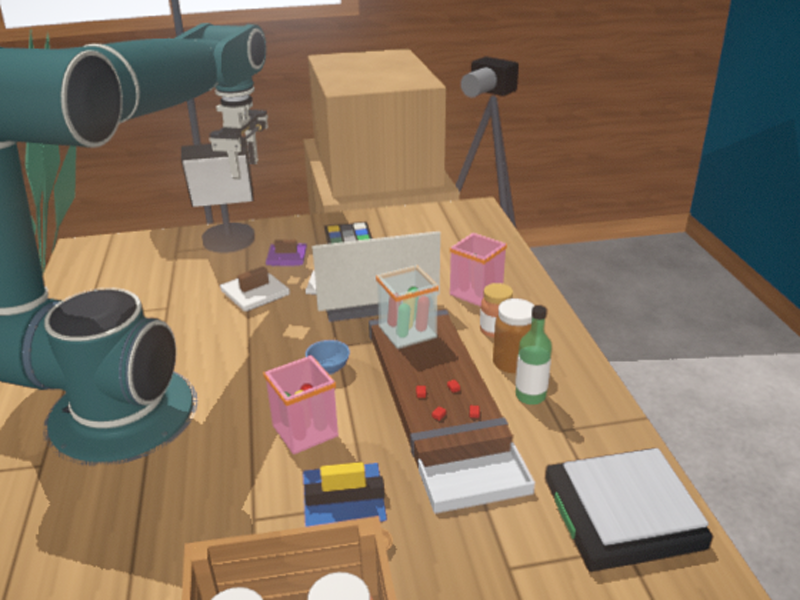

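The top view shows the smaller white lid at about (240,337) in the 800-px picture. The jar is at (372,262), the chips at (473,242), (510,233), (475,273) and (508,264), and the tray at (568,250). The scraper is at (572,354), the card top near x=290, with pink decoys at (487,382) and (281,168). The side view confirms the heights. Next I rectify onto each known height plane and measure.

```bash
cat > h.py <<'E'
from plant import env
import numpy as np, cv2
from scipy.spatial.transform import Rotation as R
def cam(n):
    c=env.camera_info(n); K=np.array([[c['fx'],0,c['cx']],[0,c['fy'],c['cy']],[0,0,1]])
    Rc=R.from_rotvec(c['orientation']).as_matrix().T
    return K,np.array(c['dist']),cv2.Rodrigues(Rc)[0],-Rc@c['origin']
def proj(n,P):
    K,d,r,t=cam(n); return cv2.projectPoints(np.asarray(P,float).reshape(-1,1,3),r,t,K,d)[0].reshape(-1,2)
def unproj(n,px,z):
    K,d,r,t=cam(n); c=env.camera_info(n)
    u=cv2.undistortPoints(np.asarray(px,float).reshape(-1,1,2),K,d).reshape(-1,2)
    v=np.c_[u,np.ones(len(u))]@cv2.Rodrigues(r)[0]; return c['origin']+v*((z-c['origin'][2])/v[:,2])[:,None]
def ortho(img,n,z,cx,cy,half,s=0.001):
    "rows: x decreasing, cols: y decreasing (like the top view)"
    k=np.arange(-half,half,s); X,Y=np.meshgrid(cx-k,cy-k,indexing='ij')
    p=proj(n,np.c_[X.ravel(),Y.ravel(),np.full(X.size,z)]).reshape(*X.shape,2).astype(np.float32)
    return cv2.remap(img,p[...,0],p[...,1],cv2.INTER_CUBIC)
def rect(mask,cx,cy,half,s=0.001,all=False):
    "largest blob(s): centre x,y, sizes mm, angle of the first side in the world"
    mask=cv2.morphologyEx(mask.astype(np.uint8),cv2.MORPH_OPEN,np.ones((3,3)))
    cs=sorted(cv2.findContours(mask,cv2.RETR_EXTERNAL,cv2.CHAIN_APPROX_NONE)[0],key=cv2.contourArea,reverse=True)
    out=[]
    for c in cs[:8 if all else 1]:
        (u,v),(w,h),a=cv2.minAreaRect(c)
        # direction of w in image (cos a, sin a) -> world dx=-v, dy=-u
        yaw=np.degrees(np.arctan2(-np.cos(np.radians(a)),-np.sin(np.radians(a))))
        out.append((cx+half-half*0-v*s,cy+half-u*s,w,h,yaw%180,cv2.contourArea(c)))
    return out
E
python3 - <<'E'
from h import *
np.set_printoptions(precision=3,suppress=True)
im=env.snapshot("top"); k=560/800
print({a:unproj("top",[[p[0]*k,p[1]*k]],z)[0].round(3) for a,p,z in [("lid",(240,337),.02),("jar",(370,260),.165),("card_a",(287,205),.18),("card_b",(293,353),.18),("decoy",(487,382),.125),("scr",(573,354),.07),("crate",(650,335),.1),("cratelow",(650,465),.1),("tray",(568,250),.02),("spice",(242,262),.08),("bowl",(395,352),.04),("decoy2",(281,168),.125),("trayNW",(543,211),.025),("trayNE",(586,208),.025),("traySE",(596,289),.025),("traySW",(550,293),.025),("boardA",(342,223),.04),("boardB",(350,305),.04)]})
def go(name,px,z,half,f,all=False,pic=True):
    c=unproj("top",[[px[0]*k,px[1]*k]],z)[0]
    o=ortho(im,"top",z,c[0],c[1],half); hsv=cv2.cvtColor(o,cv2.COLOR_RGB2HSV).astype(int)
    m=f(hsv)
    for r in rect(m,c[0],c[1],half,all=all): print(name,np.array(r))
    v=o[:,:,::-1].copy(); e=cv2.morphologyEx(m.astype(np.uint8),cv2.MORPH_GRADIENT,np.ones((3,3))); v[e>0]=(255,0,255)
    return cv2.resize(v,(260,260))
H,S,V=(lambda h:h[...,0]),(lambda h:h[...,1]),(lambda h:h[...,2])
t=[go("lid",(240,337),.02,.08,lambda h:(S(h)<50)&(V(h)>150)),
go("handle",(237,337),.052,.05,lambda h:(V(h)<110)),
go("jar",(370,260),.165,.08,lambda h:(H(h)<22)&(H(h)>8)&(S(h)>110)&(V(h)>160)),
go("scr",(573,354),.070,.06,lambda h:(H(h)<35)&(H(h)>20)&(S(h)>150)&(V(h)>170)),
go("chip",(491,253),.052,.08,lambda h:((H(h)<6)|(H(h)>174))&(S(h)>190)&(V(h)>150),True),
go("foot",(573,354),.032,.09,lambda h:(V(h)<60))]
cv2.imwrite("pics/m.png",np.vstack([np.hstack(t[:3]),np.hstack(t[3:])]))
E
```

```text
{'lid': array([0.441, 0.375, 0.02 ]), 'jar': array([0.573, 0.1  , 0.165]), 'card_a': array([0.676, 0.253, 0.18 ]), 'card_b': array([0.402, 0.24 , 0.18 ]), 'decoy': array([ 0.345, -0.116,  0.125]), 'scr': array([ 0.396, -0.296,  0.07 ]), 'crate': array([ 0.429, -0.444,  0.1  ]), 'cratelow': array([ 0.177, -0.433,  0.1  ]), 'tray': array([ 0.614, -0.308,  0.02 ]), 'spice': array([0.587, 0.359, 0.08 ]), 'bowl': array([0.406, 0.056, 0.04 ]), 'decoy2': array([0.765, 0.275, 0.125]), 'trayNW': array([ 0.697, -0.258,  0.025]), 'trayNE': array([ 0.703, -0.35 ,  0.025]), 'traySE': array([ 0.53 , -0.362,  0.025]), 'traySW': array([ 0.523, -0.265,  0.025]), 'boardA': array([0.672, 0.162, 0.04 ]), 'boardB': array([0.502, 0.146, 0.04 ])}
lid [   0.44     0.377   94.921   94.411   73.413 8611.   ]
handle [  0.439   0.374  22.382  53.427  74.291 669.5  ]
jar [  0.544   0.109 123.861  63.837  66.233 518.5  ]
scr [   0.396   -0.297   25.544   68.589   86.987 1631.5  ]
chip [  0.646  -0.18   24.725  19.23   74.055 404.5  ]
chip [  0.582  -0.172  24.042  18.385  45.    400.   ]
chip [  0.563  -0.106  24.177  18.703  81.254 393.   ]
chip [  0.627  -0.102  18.962  24.507  10.305 392.   ]
foot [   0.397   -0.296   30.105  127.777   87.397 1871.   ]
```

View pics/m.png

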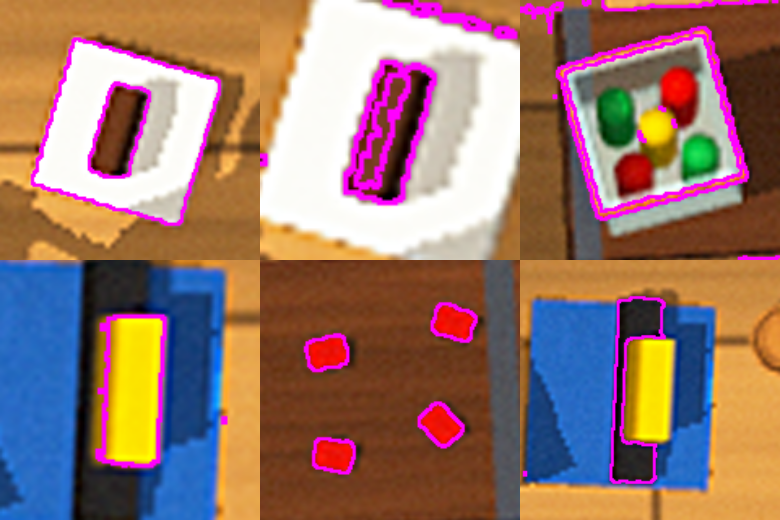

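The measured sizes match the given ones: lid 95×94 mm, chips 24×18 mm, grip bar 69 mm. The board is at (0.599,-0.051) with yaw about 3.3°, and the clearances to the card and decoy are adequate. I refine the jar's outline, check reach, and grasp the scraper.

```bash
cat >> h.py <<'E'
def ori(deg):
    "tool down, closing axis (tool y) along deg in the world"
    a=np.radians(deg); y=np.array([np.cos(a),np.sin(a),0]); z=np.array([0,0,-1.])
    return R.from_matrix(np.c_[np.cross(y,z),y,z]).as_rotvec()
BC=np.array([.599,-.051]); BYAW=3.3
def board(x,y):
    a=np.radians(BYAW); return BC+x*np.array([np.cos(a),np.sin(a)])+y*np.array([-np.sin(a),np.cos(a)])
def say(t=""):
    o=env.get_obs(); print(t,round(o['t'],2),o['tool_pos'].round(4),'F',o['wrist_force'].round(1),'w',round(o['grip_width'],4),'f',round(o['finger_force'],1))
E
python3 - <<'E'
from h import *
np.set_printoptions(precision=4,suppress=True)
im=env.snapshot("top"); c=(.576,.098); o=ortho(im,"top",.165,*c,.075,.0005); h=cv2.cvtColor(o,cv2.COLOR_RGB2HSV).astype(int)
m=(h[...,0]<22)&(h[...,0]>8)&(h[...,1]>110)&(h[...,2]>160)
n,l,st,_=cv2.connectedComponentsWithStats(m.astype(np.uint8)); i=1+np.argmax(st[1:,2]*st[1:,3]); v,u=np.nonzero(l==i)
(a,b),wh,ang=cv2.minAreaRect(np.c_[u,v].astype(np.float32)); print("jar",c[0]+.075-b*.0005,c[1]+.075-a*.0005,np.array(wh)*.5,ang)
q=env.get_obs()['joints']
for d in (87,-93,73.4,-106.6,105.6,-74.4,15.6,-164.4):
    print(d,env.solve_ik([.396,-.298,.25],ori(d)),env.solve_ik([.44,.377,.25],ori(d)))
E
```

```text
jar 0.5775557022094726 0.09883277893066404 [98.7145 97.136 ] 74.84593200683594
87 [-0.6966 -0.287   1.7691 -0.      1.6595 -2.215 ] [ 0.6644 -0.0987  1.6073  0.      1.633  -0.854 ]
-93 [-0.6966 -0.287   1.7691  0.      1.6595  0.9266] [ 0.6644 -0.0987  1.6073  0.      1.633   2.2876]
73.4 [-0.6966 -0.287   1.7691  0.      1.6595 -1.9777] [ 0.6644 -0.0987  1.6073 -0.      1.633  -0.6167]
-106.6 [-0.6966 -0.287   1.7691 -0.      1.6595  1.1639] [ 0.6644 -0.0987  1.6073 -0.      1.633   2.5249]
105.6 [-0.6966 -0.287   1.7691 -0.      1.6595 -2.5397] [ 0.6644 -0.0987  1.6073  0.      1.633  -1.1787]
-74.4 [-0.6966 -0.287   1.7691 -0.      1.6595  0.6019] [ 0.6644 -0.0987  1.6073 -0.      1.633   1.9629]
15.6 [-0.6966 -0.287   1.7691 -0.      1.6595 -0.9689] [ 0.6644 -0.0987  1.6073  0.      1.633   0.3921]
-164.4 [-0.6966 -0.287   1.7691 -0.      1.6595  2.1727] [ 0.6644 -0.0987  1.6073 -0.      1.633  -2.7494]
```

```bash
python3 - <<'E'
from h import *
p=env.get_obs()['tool_pos']
env.servo_line([p[0],p[1],.32],max_speed=.3)
env.goto([.396,-.298,.22],ori(-93)); say("above")
env.servo_line([.396,-.298,.039],max_speed=.12); say("down")
env.command_gripper(.012,35); say("grip")
env.servo_line([.396,-.298,.22],max_speed=.2); say("lift")
cv2.imwrite("pics/g.png",np.hstack([cv2.resize(env.snapshot("side")[230:400,150:350,::-1],(400,340)),cv2.resize(env.snapshot("top")[180:350,290:490,::-1],(400,340))]))
E
```

```text
above 3.94 [ 0.3963 -0.2977  0.22  ] F [-0.4  0.8 -1. ] w 0.093 f 0.0
down 5.6 [ 0.3963 -0.2982  0.0397] F [-0.5 -0.2 -1. ] w 0.093 f 0.0
grip 6.7 [ 0.396  -0.298   0.0389] F [ 0.4 -0.6 -0.2] w 0.0217 f 35.0
lift 7.76 [ 0.3957 -0.2977  0.2186] F [ 0.4 -0.2 -2.5] w 0.022 f 35.0
```

View pics/g.png

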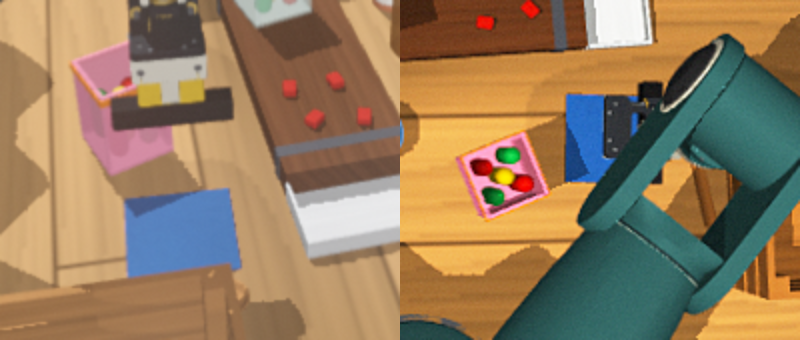

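The scraper is held level at 22 mm (side crop: foot at about (170,108), level and clear of the decoy). Now the sweep.

```bash
python3 - <<'E'
from h import *
o=ori(-90+BYAW); s=board(0,-.015); e=board(0,-.245)
env.servo_line([*s,.2],o,max_speed=.25); say("over start")
env.servo_line([*s,.079],max_speed=.1); say("down")
for y in (-.08,-.13,-.18,-.245):
    env.servo_line([*board(0,y),.079],max_speed=.09); say(y)
env.wait(.3)
env.servo_line([*e,.2],max_speed=.2); say("up")
env.servo_line([.396,-.298,.2],ori(-93),max_speed=.25); say("over mat")
cv2.imwrite("pics/s.png",np.hstack([cv2.resize(env.snapshot("side")[200:370,230:430,::-1],(400,340)),cv2.resize(env.snapshot("top")[120:290,230:430,::-1],(400,340))]))
E
```

```text
over start 9.25 [ 0.5994 -0.0668  0.2002] F [-0.6 -0.5 -2.7] w 0.022 f 35.0
down 10.61 [ 0.6002 -0.066   0.0798] F [ 0.1 -0.2 -2.6] w 0.0219 f 35.0
-0.08 11.48 [ 0.6036 -0.1307  0.0789] F [ 0.2  0.5 -2.4] w 0.0216 f 35.0
-0.13 12.19 [ 0.6064 -0.1809  0.0789] F [-0.6 -0.1 -2.6] w 0.0218 f 35.0
-0.18 12.9 [ 0.6093 -0.2308  0.0789] F [-0.4  0.2 -2.5] w 0.0215 f 35.0
-0.245 13.78 [ 0.6131 -0.2954  0.0789] F [-0.5  0.5 -2.2] w 0.0215 f 35.0
up 14.83 [ 0.6127 -0.2954  0.1985] F [ 0.3  0.1 -2.2] w 0.0216 f 35.0
over mat 15.85 [ 0.3967 -0.298   0.1997] F [-0.1  0.2 -2.1] w 0.0214 f 35.0
```

View pics/s.png

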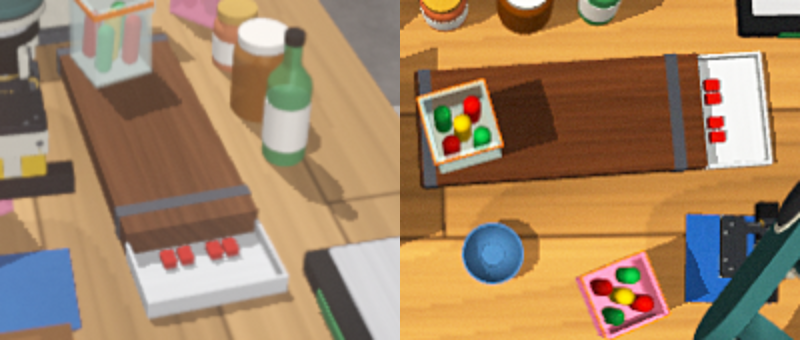

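All four chips lie in the tray, in the top crop near (712,92) and (716,130). The board is clear and the jar is unmoved. Now I stand the scraper back and take the lid.

```bash
python3 - <<'E'
from h import *
env.servo_line([.396,-.298,.06],max_speed=.15)
env.servo_line([.396,-.298,.0392],max_speed=.04); say("placed")
env.command_gripper(.06); say("open")
env.servo_line([.396,-.298,.12],max_speed=.1)
env.servo_line([.396,-.298,.34],max_speed=.3)
env.goto([.440,.377,.30],ori(73.4)); say("over lid")
im=env.snapshot("top"); np.save("pics/t.npy",im)
cv2.imwrite("pics/p.png",np.hstack([cv2.resize(env.snapshot("side")[290:375,180:280,::-1],(400,340)),cv2.resize(im[200:285,350:450,::-1],(400,340))]))
env.servo_line([.440,.377,.10],max_speed=.2)
env.command_gripper(.06)
env.servo_line([.440,.377,.0255],max_speed=.07); say("down")
env.command_gripper(.01,35); say("grip")
env.servo_line([.440,.377,.06],max_speed=.08); say("lift")
E
```

```text
placed 17.7 [ 0.3959 -0.2979  0.0389] F [ 0.1  0.3 -1. ] w 0.022 f 35.0
open 18.5 [ 0.396  -0.298   0.0392] F [0.1 0.9 0. ] w 0.0597 f 0.0
over lid 22.75 [0.4404 0.3764 0.3001] F [-0.  -0.9  0.7] w 0.0601 f 0.0
down 25.43 [0.4402 0.3772 0.026 ] F [-0.7  0.8  1.4] w 0.0602 f 0.0
grip 26.18 [0.44   0.377  0.0255] F [-0.5 -0.8  0.2] w 0.0179 f 35.0
lift 26.76 [0.44   0.377  0.0602] F [-0.   1.  -1.6] w 0.0182 f 35.0
```

View pics/p.png

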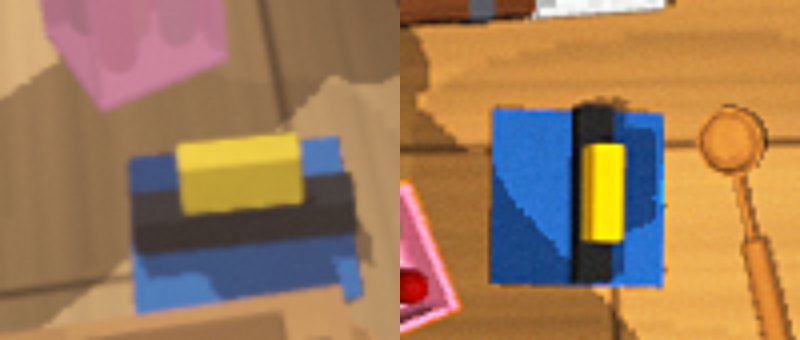

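The scraper stands on the mat at the place it was taken from, and the lid is gripped at 18 mm. I carry it over the card at height and check both views with the modelled outlines of jar and lid drawn on.

```bash
python3 - <<'E'
from h import *
env.servo_line([.440,.377,.30],max_speed=.2); say("up")
env.servo_line([.577,.099,.30],ori(105.2),max_speed=.15); say("over jar")
env.servo_line([.577,.099,.245],max_speed=.1); env.wait(.3); say("hover")
ims={n:env.snapshot(n) for n in("side","top")}; np.savez("pics/i.npz",**ims)
t0=np.load("pics/t.npy")
def sq(c,yaw,h,z):
    a=np.radians(yaw); M=np.array([[np.cos(a),-np.sin(a)],[np.sin(a),np.cos(a)]])
    return np.c_[np.array([[h,h],[-h,h],[-h,-h],[h,-h]])@M.T+c,np.full(4,z)]
def view(im,n,ps,x0,y0,w,hh,S=8):
    v=cv2.resize(im[y0:y0+hh,x0:x0+w,::-1],None,fx=S,fy=S,interpolation=cv2.INTER_CUBIC)
    for P,col in ps: cv2.polylines(v,[(((proj(n,P)-[x0,y0]+.5)*S)).round().astype(int)],True,col,1,cv2.LINE_AA)
    return v
rim=(sq((.577,.099),15.2,.047,.165),(255,255,0)); o=env.get_obs()['tool_pos']; d=o[2]-.0255
lid=[(sq(o[:2],15.2,.047,d+z),(255,0,255)) for z in(.008,.02)]
c=proj("side",[[.577,.099,.19]])[0].astype(int); e=proj("top",[[.577,.099,.165]])[0].astype(int)
a=view(ims["side"],"side",[rim]+lid,c[0]-33,c[1]-40,66,75,6); b=view(t0,"top",[rim],e[0]-33,e[1]-37,66,75,6)
cv2.imwrite("pics/o.png",np.hstack([a,b]))
E
```

```text
up 28.11 [0.4398 0.3768 0.2986] F [-0.8 -0.3 -1.3] w 0.0178 f 35.0
over jar 30.32 [0.5768 0.0993 0.3   ] F [-0.2  0.3 -1.3] w 0.0174 f 35.0
hover 31.32 [0.5771 0.099  0.2454] F [ 0.6  0.6 -0.9] w 0.0175 f 35.0
```

View pics/o.png

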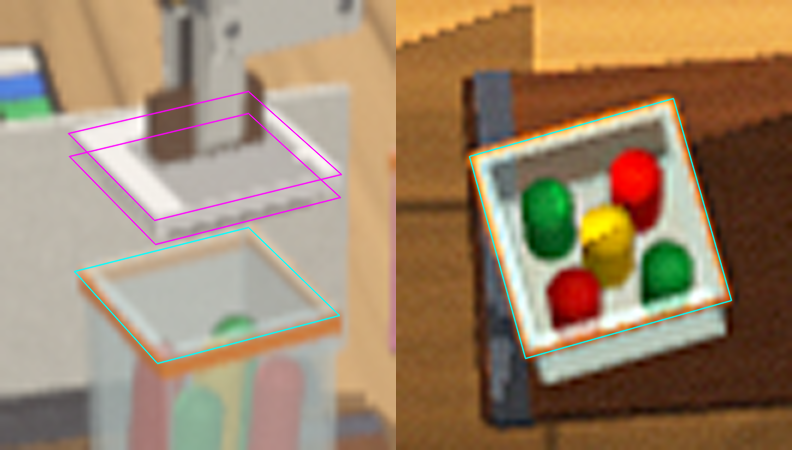

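The outlines agree to about a pixel, but the jar's rim sits slightly lower in the side view than modelled (158,363 drawn, about 370 seen). I'll quantify that with a two-camera fit before the final hover.

```bash
python3 - <<'E'
from h import *
from scipy.optimize import least_squares
np.set_printoptions(precision=2,suppress=True)
I=np.load("pics/i.npz"); S=I["side"]; T=np.load("pics/t.npy")
def gray(im,mode):
    f=cv2.GaussianBlur(im,(0,0),.7).astype(float)
    return f[...,0]-f[...,2] if mode=="o" else f.mean(2)   # orange-ness or brightness
def corner(c,yaw,h,z):
    a=np.radians(yaw); M=np.array([[np.cos(a),-np.sin(a)],[np.sin(a),np.cos(a)]])
    return np.c_[np.array([[h,h],[-h,h],[-h,-h],[h,-h]])@M.T+c,np.full(4,z)]
def edge(im,mode,n,P,Q,sign,r=3):
    "mean signed offset (px, along the image normal pointing outward from centre) of the strongest in->out fall"
    g=gray(im,mode); t=np.linspace(.15,.85,30)[:,None]; X=proj(n,P+(Q-P)*t); d=X[-1]-X[0]; nn=np.array([d[1],-d[0]])/np.hypot(*d)
    if nn@sign<0: nn=-nn
    s=np.arange(-r,r+.01,.1); G=np.array([cv2.remap(g.astype(np.float32),(X[:,0]+k*nn[0]).astype(np.float32),(X[:,1]+k*nn[1]).astype(np.float32),cv2.INTER_LINEAR).ravel() for k in s])
    D=-np.gradient(G,axis=0)
    off=s[np.argmax(D,axis=0)]; return np.median(off),off.std(),nn
def run(name,im,mode,n,c,yaw,h,z):
    P=corner(np.array(c),yaw,h,z); ctr=proj(n,[[*c,z]])[0]
    for i in range(4):
        Pa,Pb=P[i],P[(i+1)%4]; o,sd,nn=edge(im,mode,n,Pa,Pb,proj(n,[(Pa+Pb)/2])[0]-ctr)
        print(name,["+y","-x","-y","+x"][i],"off %.2f sd %.2f"%(o,sd),nn)
run("jar top",T,"o","top",(.577,.099),15.2,.047,.165)
run("jar side",S,"o","side",(.577,.099),15.2,.047,.165)
run("lid side z20",S,"g","side",(.5771,.099),15.2,.047,.2454-.0055)
run("lid side z8",S,"g","side",(.5771,.099),15.2,.047,.2454-.0175)
x0,y0=proj("side",[[.577,.099,.14]])[0].astype(int)-[33,48]
v=cv2.resize(S[y0:y0+96,x0:x0+66,::-1],None,fx=6,fy=6,interpolation=cv2.INTER_NEAREST); w=v.copy()
for h,z in((.047,.165),(.047,.155),(.045,.04),(.045,.165)):
    cv2.polylines(w,[((proj("side",corner(np.array((.577,.099)),15.2,h,z))-[x0,y0]+.5)*6).round().astype(int)],True,(255,255,0),1)
cv2.imwrite("pics/q.png",np.hstack([v,w]))
E
```

```text
jar top +y off 0.70 sd 0.35 [-0.96  0.27]
jar top -x off 0.60 sd 0.29 [0.27 0.96]
jar top -y off 0.70 sd 0.32 [ 0.96 -0.28]
jar top +x off 1.10 sd 0.29 [-0.27 -0.96]
jar side +y off -0.20 sd 0.38 [-0.24 -0.97]
jar side -x off 1.20 sd 0.24 [-0.74  0.67]
jar side -y off 2.80 sd 0.23 [0.26 0.97]
jar side +x off 1.10 sd 0.25 [ 0.7  -0.72]
lid side z20 +y off 1.45 sd 1.62 [-0.23 -0.97]
lid side z20 -x off -0.60 sd 0.19 [-0.71  0.7 ]
lid side z20 -y off 2.10 sd 1.36 [0.24 0.97]
lid side z20 +x off 0.85 sd 1.01 [ 0.67 -0.74]
lid side z8 +y off -0.90 sd 2.42 [-0.23 -0.97]
lid side z8 -x off -2.85 sd 0.11 [-0.72  0.7 ]
lid side z8 -y off -1.55 sd 0.37 [0.24 0.97]
lid side z8 +x off 3.00 sd 2.11 [ 0.67 -0.74]
```

View pics/q.png

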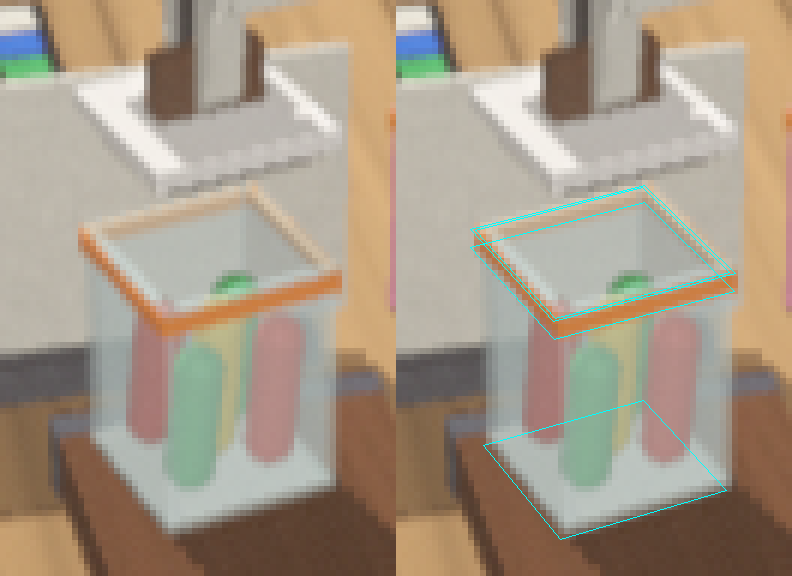

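```bash
python3 - <<'E'
from h import *
np.set_printoptions(precision=1,suppress=True)
def corner(c,yaw,h,z):
    a=np.radians(yaw); M=np.array([[np.cos(a),-np.sin(a)],[np.sin(a),np.cos(a)]])
    return np.c_[np.array([[h,h],[-h,h],[-h,-h],[h,-h]])@M.T+c,np.full(4,z)]
I=np.load("pics/i.npz"); S=I["side"]; T=np.load("pics/t.npy")
x0,y0=proj("side",[[.577,.099,.14]])[0].astype(int)-[33,48]
v=cv2.resize(S[y0:y0+66,x0:x0+66,::-1],None,fx=9,fy=9,interpolation=cv2.INTER_NEAREST)
v=np.clip((v.astype(float)-90)*1.6,0,255).astype(np.uint8)
for c,ps in (((.578,.0995),[(.047,.165,(255,255,0)),(.045,.165,(255,0,0))]),((.5771,.099),[(.047,.2399,(255,0,255)),(.047,.2279,(0,0,255))])):
    for h,z,col in ps: cv2.polylines(v,[((proj("side",corner(np.array(c),15.2,h,z))-[x0,y0]+.5)*9).round().astype(int)],True,col,1)
cv2.imwrite("pics/r.png",v)
# bias of top camera in y from the scraper, whose y is known from the grip (-.298)
o=ortho(T,"top",.07,.396,-.298,.06,.0005); h=cv2.cvtColor(o,cv2.COLOR_RGB2HSV).astype(int)
m=(h[...,0]<35)&(h[...,0]>20)&(h[...,1]>150)&(h[...,2]>170)
k=slice(80,160); r=[(.06-.0005*np.nonzero(q)[0].max())*1000 for q in m[k]]
print("bar right edge dy mm (expect about -11)",np.median(r),"row centre",(.06-.0005*np.nonzero(m)[0].mean())*1000)
E
```

```text
bar right edge dy mm (expect about -11) -10.500000000000009 row centre -0.22146270241571453
```

View pics/r.png

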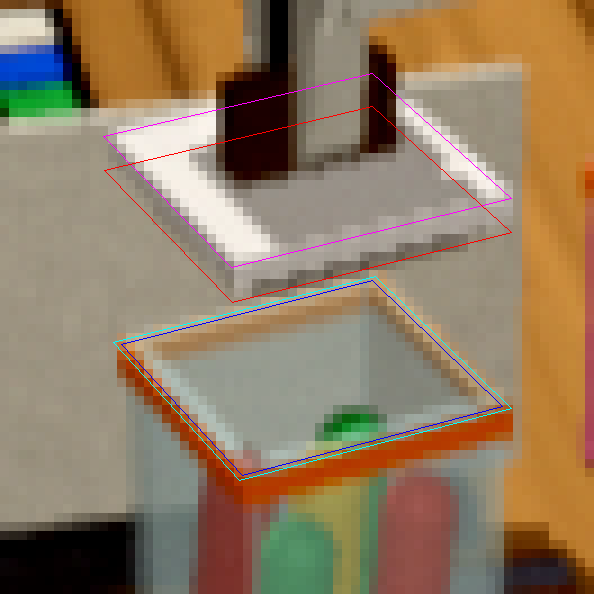

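With the jar at (0.578,0.0995) its outline fits the side view to a fraction of a pixel: left corner (117,343), near corner (240,480). The lid in the hand sits within about 0.5–1 mm of directly above it. Descending to the 15 mm hover.

```bash
python3 - <<'E'
from h import *
env.servo_line([.5775,.0993,.2055],ori(105.2),max_speed=.05); env.wait(1.0); say("hover")
o=env.get_obs(); print(o['joint_velocities'].round(4), R.from_rotvec(o['ee_rot']).as_matrix().round(4))
S=env.snapshot("side"); J=np.load("pics/i.npz")["side"]
x,y=proj("side",[[.577,.099,.10]])[0].astype(int); print("jar/board change",np.abs(S[y:y+60,x-30:x+60].astype(int)-J[y:y+60,x-30:x+60]).mean())
print(env.hand_in())
E
```

```text
hover 33.37 [0.5775 0.0993 0.2055] F [ 0.5  0.  -2.6] w 0.018 f 35.0
[-0.0008  0.0006 -0.0002 -0.0004 -0.0006  0.0025] [[-0.965  -0.2622 -0.    ]
 [-0.2622  0.965  -0.    ]
 [ 0.     -0.     -1.    ]]
jar/board change 1.4712962962962963
the job is handed in; nothing more can be done
None
```

The job is handed in at about 33 s: all four chips are in the tray, the scraper is back on its mat, and the lid is held still and level about 15 mm above the jar's rim, centred to roughly 1 mm by camera fit and with its sides parallel to the jar's.

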